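# Find and record the high spot of a cake turntable's rim

## Task

The small cake turntable's rim has been knocked out of round. Slide the dial gauge fully home to its stop so that its sprung plunger bears on the rim, turn the plate by its crank to find the highest spot of the whole rim (there is also a lesser bump) and leave that spot under the plunger, then press the gauge's red record button fully down and let go. Handle the gauge gently, press the button only with the high spot under the plunger, and leave the other things on the worktop alone.

Things in the scene. Friction and masses are not known exactly. Their poses are not given: they have to be found in the camera images.
- spindle (a point): Centre of the turntable, on its vertical axis, at the plate's top face, 64 mm above the worktop. Axes as rig. The plate is aluminium with a dark mat, 12 mm thick, nominal radius 75 mm. One place of its rim stands 6 mm proud (the high spot), another 2.5 mm (the lesser bump), each fading out 0.4 to 0.5 rad to either side. Where they lie relative to the crank differs every time.
- crank (a point): On the axis of the black crank knob, 100 mm above the worktop. Upright knob, 24 mm diameter, 75 to 119 mm above the worktop, spinning freely on its pin, on a flat crank arm 48 mm from the spindle axis. Led round the spindle in a circle of 48 mm radius, either way and without end stops, it turns the plate; this takes about 2 N, and the plate stays where it is left.
- tab (a point): Middle of the outer face of the orange push tab at the gauge's rear end (tab 56 mm wide along the rig's x, 8 mm thick, 22 to 64 mm above the worktop; this point is 50 mm up). Pushing this face towards the spindle slides the gauge; nothing stands behind it but the low rail (up to 21 mm above the worktop).
- gauge (a joint): Travel of the gauge on its rail, m: 0 fully back, 0.030 home against its stop (within about 1 mm counts as home). It resists with about 5 N (up to about 8.5 N with the plunger bearing on the rim), stays where it is left, and stops at home on a firm rubber buffer. More than 25 N on it is too much.
- plunger (a joint): How far the gauge's sprung plunger is pressed in, m: 0 out, at most 0.011. With the gauge home it reads about 0.0016 on the plain rim, 0.0041 on the top of the lesser bump, 0.0076 on the top of the high spot. Spring 0.3 N per mm plus 0.9 N.
- record_top (a point): Centre of the top of the round red record button, 23 mm diameter, on the gauge between dial and tab, 90 mm above the worktop when out; press it straight down.
- record (a joint): How far the record button is pressed, m: 0 out, 0.008 fully down. It takes 1.6 N to start and about 5 N fully down; springs back.
- salt_shaker: Bystander: glass salt shaker with a grey top, 44 mm diameter, 90 mm tall; origin at the centre of its underside. Not to be moved.
- lemon: Bystander: yellow lemon 76x56x55 mm; origin at the centre of its underside. Not to be moved.
- tea_tin: Bystander: round food tin, 75 mm diameter, 110 mm tall; origin at the centre of its underside. Not to be moved.
- rig: The grey stand that carries both turntable and gauge rail, fixed to the worktop. Origin on the spindle axis at worktop level; z is up; its -y axis points from the spindle along the rail to the gauge, which slides along that line.
- dial (a point): Centre of the gauge's round white dial, 52 mm diameter, facing up, 76 mm above the worktop. Its red needle shows the plunger's travel: it points to the spindle at 0 and turns 27 degrees clockwise, seen from above, per mm.

How it is judged:
On the way, in this order (a step that is already met when the one before it is completed fails the run):
1. the gauge is slid home to its stop (value of joint gauge above 0.0288 m), for 0.3 s.
2. the high spot is brought under the plunger (reading over 6.6 mm) (value of joint gauge above 0.0288 m and value of joint plunger above 0.0066 m), for 0.2 s.
3. the record button is pressed fully down with the high spot under the plunger (all of step 2 and value of joint record above 0.006 m), for 0.05 s.
At the end, for the whole second after the job is handed in: The gauge is home within 1.2 mm of its stop, the high spot is under the plunger (plunger pressed in more than 6.6 mm), and the record button has been pressed and is out again (less than 2 mm down) (all of step 2 and value of joint record below 0.002 m); the robot touches nothing.
It fails at once if the record button is pressed more than 3 mm away from the high spot (plunger under 6.6 mm) or with the gauge not home (value of joint record above 0.003 m and not (value of joint gauge above 0.0288 m and value of joint plunger above 0.0066 m)).
It fails at once if the gauge, its plunger or its button is pushed with more than 25 N (contact force between the arm and gauge above 25 N).
It fails at once if the gauge is pushed with more than 25 N by the fingers (contact force between the fingers and gauge above 25 N).
It fails at once if a bystander is moved more than 30 mm (distance of any of salt_shaker, lemon, tea_tin from where it was at the start of the episode above 0.03 m).
It also fails if it takes over 72 s, if anything falls off the work surface, if the arm or the gripper's body presses on something with over 40 N, if the wrist force passes 120 N, or if a joint passes its speed limit or range.

## Robot

A 6-joint arm with a two-finger parallel gripper is mounted at the origin on a cart in front of the work surface, level with it; the furniture and walls round the work are solid. World frame = base frame: x ahead of the robot, y to its left, z up, the work surface at z = 0. Lengths are in m, angles in rad, forces in N, time in s.
With the tool pointing down it reaches from about 0.35 to 0.725 m from the base axis. Payload 6 kg.
Tool frame: the origin (TCP) lies at the centre of the arm's flange, where the gripper is bolted on; the fingertips stand 173 mm ahead of it and the grasp point (between the pads) lies 155 mm ahead of it; x points along the fingers, z is the direction in which the jaws open and shut, and the axes are right-handed (so a half turn about x gives the same grasp; the last joint's range is limited). The gripper opens to 85 mm and grips with 20 to 120 N. Pads are 22 mm wide; open, the fingers measure 114 mm over their backs; the gripper's body (76 mm by 85 mm) begins 54 mm behind the grasp point. The pads swing forward as they close: fully open they stand 13 mm farther back than shut.
Start: joints at [1.49, 0.04, 0.085, 0, -1.615, -0.334], TCP at [0.242, 0.549, 0.405] pointing down, gripper open.
Joint ranges: [-2.56, 2.56], [-1.29, 2.01], [-1.08, 1.49], [-3.29, 1.98], [-2.81, -0.18], [-2.99, 2.99]. Speed limits (rad/s): [2.57, 2.57, 3.01, 3.14, 3.14, 3.14].

## Interface

Orientations are given as a rotation vector (axis times angle).
In Python, from station import manip, viewer gives the robot as it stands.
- The arm moves only by the tool send_rows, never from a script. Its argument "deltas" is a list of rows, each a list of 7 numbers: the opening, from 0 (shut) to 1 (fully open), then the shift along the tool's x, y, z as a fraction of full scale, then the turn, a rotation vector about the tool's x, y, z as a fraction of full scale. A call has 1 to 12 rows; each row shifts and turns the pose as measured when the row begins, along the tool's axes as they then stand; what a row does not reach is not made up. Full scale, the value 1, is 100 cm for a shift and pi rad for a turn. A row lasts 1/8 s, in which the tool goes at most 62.5 mm and 10.7 degrees, less where a joint would pass 70% of its speed; a pose out of reach is approached as far as the arm can. A call with a number of a shift or a turn outside -1 to 1 is refused whole. A call with a gripper value outside its range is refused whole. The fingers move at their own pace and stop on an object; "force" is the grip in N (left out, the last holds). Time passes only in rows, so rows that do not move let the fingers close. It gives the time, the measured TCP pose, the force and the opening at its end, in the units of the state.
- manip.state(): the state, without advancing time (a new reading comes with each control period).
- viewer.camera(name): name is "side" or "top"; returns the picture (480x640x3 uint8, blue, green, red); there is no depth.
- viewer.camera_info(name): a dict with "intrinsics" (3x3 intrinsics, pixels), "k1" (the pictures are not rectified: a ray, as slopes to the right and down, at radius r is drawn at 1 + k1 r^2 times it, then the intrinsics apply), "pose" (4x4, takes a point from camera to world coordinates). Camera axes: x right, y down, z forward; pixel columns grow to the right and rows downward; lengths in m; the calibration is good to about 2 mm. A picture is of the moment at which its call begins. camera_info takes no time and is no camera call.
- manip.close_job(): hands the job in, once; it reports no verdict.
The state is a dict: "t": time; "q": joint angles; "dq": joint speeds; "tau": joint torques, N m; "tcp_pos": TCP position; "ee_rot": TCP orientation; "contact_force": force on the tool from outside, world axes, zero at the start; "ft_torque": the same for the moment, N m; "grip_width": finger opening in m.
Only numpy, scipy, OpenCV 4.12 (cv2) and the standard library are available. Lean on these libraries where they do the work, as an engineer would, in place of code of your own. Each camera call takes 0.05 s, during which the arm holds its last target.

## Working session

There is one attempt and no reset: what is moved stays moved. The work goes in short steps, Python scripts to look and compute and a tool call to move; the robot and the scene stay as the last step left them, time stands still between calls to the robot, and variables do not carry over. Pictures are saved under pics/ and viewed, and the job is handed in when it is done.

Besides the shell and the picture viewer there is one more tool, called as a command line: name --pt "numbers of a row" for each row, then --argument value for the rest. send_rows: Moves the arm, as the interface text tells. Shift numbers are shares of 100 cm and turn numbers shares of pi rad, none past 1 either way. Its arguments: {"type":"object","properties":{"deltas":{"type":"array","items":{"type":"array","items":{"type":"number"}}},"force":{"type":"number"}},"required":["deltas"]}

```bash
ls; mkdir -p pics
python3 - <<'E'
from station import manip, viewer
import cv2
print(manip.state())
for n in ("side","top"):
    cv2.imwrite(f"pics/{n}0.png",viewer.camera(n)); i=viewer.camera_info(n); print(n,i)
E
```

```text
pics
{'t': 0.0, 'q': array([ 1.48969447e+00,  4.08315547e-02,  8.38001613e-02, -4.60314592e-04,
       -1.61550025e+00, -3.33713049e-01]), 'dq': array([ 0.00023956, -0.00091375, -0.00160453,  0.00017552,  0.00038072,
        0.0008358 ]), 'tau': array([ 7.84517597e-04, -3.68199492e+01,  3.47403145e+01,  6.93196580e+00,
       -5.44515759e-03,  2.58108611e-05]), 'tcp_pos': array([0.24170234, 0.54914201, 0.4036622 ]), 'ee_rot': array([ 1.50626926,  0.98241791, -1.50883644]), 'contact_force': array([-0.48717103,  0.5025878 ,  0.08483351]), 'ft_torque': array([-0.01041541, -0.01506835, -0.01820928]), 'grip_width': 0.08567873930428531}
side {'intrinsics': array([[569.13794397,   0.        , 315.16303357],
       [  0.        , 569.13794397, 237.94054427],
       [  0.        ,   0.        ,   1.        ]]), 'k1': -0.019577362291757994, 'pose': array([[ 0.94813932, -0.18367209,  0.25941548,  0.25876369],
       [-0.31716508, -0.60043738,  0.73408532, -0.94972002],
       [ 0.02093177, -0.77829269, -0.62755266,  0.73040594],
       [ 0.        ,  0.        ,  0.        ,  1.        ]])}
top {'intrinsics': array([[534.58403346,   0.        , 312.97249891],
       [  0.        , 534.58403346, 244.02891479],
       [  0.        ,   0.        ,   1.        ]]), 'k1': 0.031184136923510488, 'pose': array([[-0.00421632, -0.99542468,  0.09545643,  0.41903776],
       [-0.99988436,  0.00559138,  0.01414222, -0.23150123],
       [-0.01461124, -0.09538576, -0.99533314,  1.20963437],
       [ 0.        ,  0.        ,  0.        ,  1.        ]])}
```

View pics/side0.png

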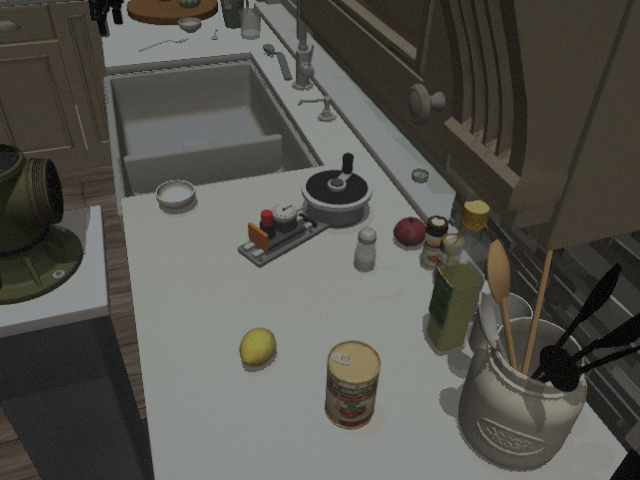

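View pics/top0.png

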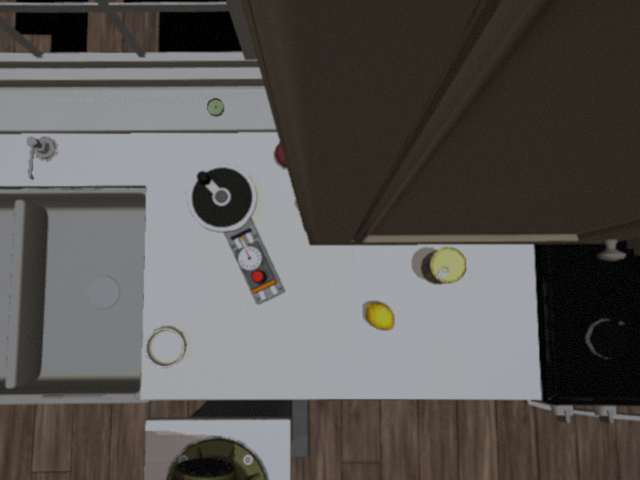

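```bash
cat > h.py <<'E'
import numpy as np, cv2
from station import manip, viewer
def ray(n,u,v):
    i=viewer.camera_info(n);K=i["intrinsics"];T=i["pose"]
    d=np.array([(u-K[0,2])/K[0,0],(v-K[1,2])/K[1,1]]);s=d.copy()
    for _ in range(20): s=d/(1+i["k1"]*(s@s))
    w=T[:3,:3]@np.r_[s,1]; return T[:3,3],w/np.linalg.norm(w)
def plane(n,u,v,z):
    o,d=ray(n,u,v); return o+d*(z-o[2])/d[2]
def tri(a,b):
    (o1,d1),(o2,d2)=ray("side",*a),ray("top",*b)
    A=np.c_[d1,-d2]; t=np.linalg.lstsq(A,o2-o1,rcond=None)[0]
    p,q=o1+d1*t[0],o2+d2*t[1]; return (p+q)/2,np.linalg.norm(p-q)
def proj(n,p):
    i=viewer.camera_info(n);T=i["pose"];c=T[:3,:3].T@(np.array(p)-T[:3,3]);s=c[:2]/c[2]
    s=s*(1+i["k1"]*(s@s));K=i["intrinsics"];return s*K[0,0]+K[:2,2]
def crop(im,x0,y0,x1,y1,k,name):
    cv2.imwrite(name,cv2.resize(im[y0:y1,x0:x1],None,fx=k,fy=k,interpolation=cv2.INTER_CUBIC))
E
python3 - <<'E'
from h import *
s=cv2.imread("pics/side0.png");t=cv2.imread("pics/top0.png")
crop(s,230,140,390,270,5,"pics/s0c.png");crop(t,180,155,300,310,3.8,"pics/t0c.png")
def blobs(im,name,box,lo,hi,lo2=None):
    h=cv2.cvtColor(im,cv2.COLOR_BGR2HSV);m=cv2.inRange(h,lo,hi)
    x0,y0,x1,y1=box;mm=np.zeros_like(m);mm[y0:y1,x0:x1]=m[y0:y1,x0:x1]
    n,l,st,c=cv2.connectedComponentsWithStats(mm)
    for i in range(1,n):
        if st[i,4]>15: print(name,st[i],c[i].round(1))
for im,n,b in((s,"side",(230,140,390,270)),(t,"top",(180,155,300,310))):
    blobs(im,n+" orange",b,(7,150,100),(20,255,255))
    blobs(im,n+" red",b,(0,150,60),(5,255,255))
    blobs(im,n+" red2",b,(172,150,60),(180,255,255))
    blobs(im,n+" black",b,(0,0,0),(180,255,28))
E
```

```text
side orange [248 223  20  14  65] [257.9 229.6]
side red [261 210  11  15 121] [266.5 216.8]
side black [343 158   9  15  73] [346.6 165.1]
top orange [252 280  24  13 102] [263.4 286. ]
top red [252 271  12  12 108] [257.2 276.1]
top red2 [277 155   8  10  39] [280.6 158.5]
top black [ 194  169   57   57 1278] [221.4 196. ]
```

View pics/s0c.png

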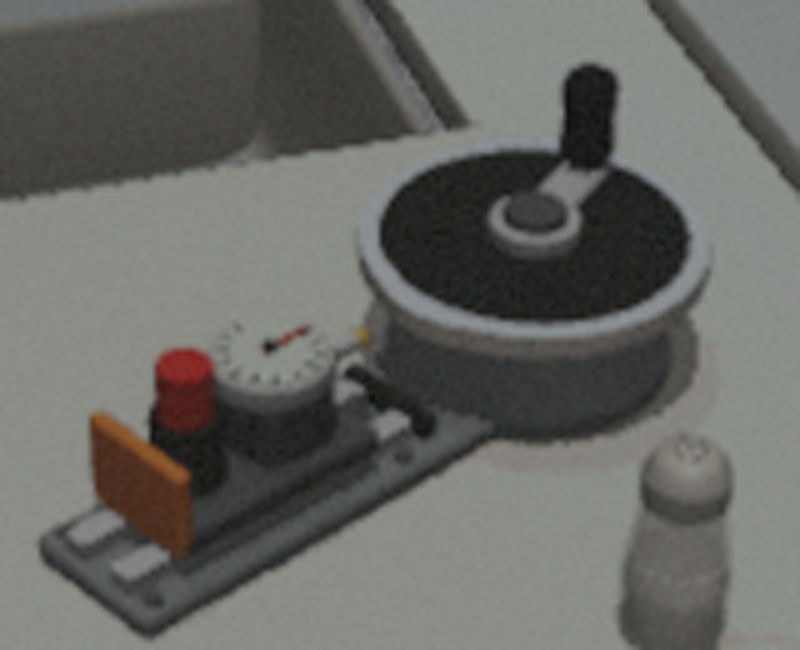

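View pics/t0c.png

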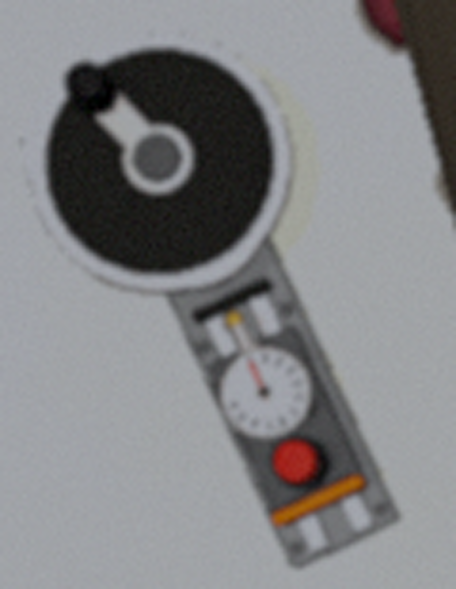

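Run:
```python
from h import *
S=lambda x,y:(230+x/5,140+y/5)
T=lambda x,y:(180+x/3.8,155+y/3.8)
for n,a,b,z in [("hub",S(536,213),T(158,158),.07),("knobtop",S(590,75),T(90,84),.119),("button",S(186,362),T(297,461),.09),("dial",S(272,347),T(264,392),.076),
 ("tabTopL",S(95,415),T(277,519),.064),("tabTopR",S(187,474),T(362,483),.064)]:
    p,e=tri(a,b);print(n,p.round(4),round(e*1000,1),"top@z",plane("top",*b,z).round(4),"side@z",plane("side",*a,z).round(4))
for p in [(240,0),(310,240),(575,240)]:
  for z in (.3,.5,.7): print(p,z,plane("top",*p,z).round(3))
```

```text
hub [ 0.6327 -0.0188  0.0729] 1.4 top@z [ 0.6326 -0.018   0.07  ] side@z [ 0.6351 -0.0147  0.07  ]
knobtop [0.6656 0.0106 0.1173] 1.4 top@z [0.6646 0.0104 0.119 ] side@z [0.6652 0.0079 0.119 ]
button [ 0.4601 -0.1007  0.09  ] 2.0 top@z [ 0.4591 -0.1005  0.09  ] side@z [ 0.461 -0.101  0.09 ]
dial [ 0.4995 -0.0802  0.0744] 2.2 top@z [ 0.4983 -0.0801  0.076 ] side@z [ 0.5    -0.0826  0.076 ]
tabTopL [ 0.4277 -0.0861  0.0613] 0.2 top@z [ 0.4275 -0.0864  0.064 ] side@z [ 0.4271 -0.0896  0.064 ]
tabTopR [ 0.4495 -0.1346  0.064 ] 4.2 top@z [ 0.4475 -0.1342  0.064 ] side@z [ 0.4516 -0.1351  0.064 ]
(240, 0) 0.3 [ 0.943 -0.091  0.3  ]
(240, 0) 0.5 [ 0.828 -0.122  0.5  ]
(240, 0) 0.7 [ 0.713 -0.153  0.7  ]
(310, 240) 0.3 [ 0.513 -0.214  0.3  ]
(310, 240) 0.5 [ 0.493 -0.217  0.5  ]
(310, 240) 0.7 [ 0.472 -0.221  0.7  ]
(575, 240) 0.3 [ 0.511 -0.66   0.3  ]
(575, 240) 0.5 [ 0.49  -0.566  0.5  ]
(575, 240) 0.7 [ 0.47  -0.472  0.7  ]
```

Run:
```python
from h import *
from scipy.spatial.transform import Rotation as R
s=manip.state();print(R.from_rotvec(s["ee_rot"]).as_matrix().round(3))
```

```text
[[-0.001  0.915 -0.403]
 [-0.002 -0.403 -0.915]
 [-1.     0.     0.002]]
```

send_rows --pt "0 0 0.035 0.046 0 0 0" --pt "0 0 0.035 0.046 0 0 0" --pt "0 0 0.035 0.046 0 0 0" --pt "0 0 0.035 0.046 0 0 0" --pt "0 0 0.035 0.046 0 0 0" --pt "0 0 0.035 0.046 0 0 0" --pt "0 0 0.035 0.046 0 0 0" --pt "0 0 0.035 0.046 0 0 0" --pt "0 0 0.035 0.046 0 0 0" --pt "0 0 0.035 0.046 0 0 0" --pt "0 0 0.035 0.046 0 0 0" --force 20

```text
t: 1.48
tcp_pos: [0.3915, -0.0846, 0.4025]
ee_rot: [1.496, 0.983, -1.502]
contact_force: [1.8, 1.0, 0.9]
grip_width: 0.0002
```

send_rows --pt "0 0 0 0 -0.055 0 0" --pt "0 0 0 0 -0.055 0 0" --pt "0 0 0 0 -0.055 0 0" --pt "0 0 0 0 -0.055 0 0" --pt "0 0 0 0 -0.055 0 0"

```text
t: 2.1
tcp_pos: [0.3907, -0.0908, 0.4002]
ee_rot: [0.847, 1.396, -0.862]
contact_force: [0.4, 0.6, 0.8]
grip_width: 0.0001
```

```bash
cat >> h.py <<'E'
from scipy.spatial.transform import Rotation as Rot
def st():
    s=manip.state();R=Rot.from_rotvec(s["ee_rot"]).as_matrix()
    print("t",round(s["t"],2),"tcp",s["tcp_pos"].round(4),"F",s["contact_force"].round(1),"grip",round(s["grip_width"],4));return s,R
def to(p):
    s,R=st();d=R.T@(np.array(p)-s["tcp_pos"]);print("R",R.round(3).tolist(),"delta tool",d.round(4));return d
E
python3 - <<'E'
from h import *
u=np.array([np.cos(np.radians(25.7)),np.sin(np.radians(25.7)),0])
S=np.array([.633,-.018,0])
p=S-u*.25+[0,0,.213];print(p);to(p);print(manip.state()["q"].round(2))
E
```

```text
[ 0.40773074 -0.12641477  0.213     ]
t 2.1 tcp [ 0.3907 -0.0908  0.4002] F [0.4 0.6 0.8] grip 0.0001
R [[-0.005, 0.891, 0.455], [-0.008, 0.455, -0.891], [-1.0, -0.008, 0.005]] delta tool [0.1873 0.0004 0.0386]
[ 0.29 -0.51 -0.39  0.01 -1.71  1.76]
```

send_rows --pt "0 0.047 0 0.01 0.007 0 0" --pt "0 0.047 0 0.01 0 0 0" --pt "0 0.047 0 0.01 0 0 0" --pt "0 0.046 0 0.009 0 0 0" --pt "0 0 0 0 0 0 0"

```text
t: 2.72
tcp_pos: [0.4066, -0.1282, 0.2077]
ee_rot: [0.864, 1.39, -0.877]
contact_force: [-0.4, -0.1, 0.4]
grip_width: 0.0002
```

Run:
```python
from h import *
u=np.array([np.cos(np.radians(25.7)),np.sin(np.radians(25.7)),0])
S=np.array([.633,-.018,0])
p=S-u*.25+[0,0,.213];to(p)
s=viewer.camera("side");t=viewer.camera("top")
a=cv2.resize(s[120:280,220:400],None,fx=3.5,fy=3.5)
b=t[150:340,170:310];b=cv2.resize(b,None,fx=3.5,fy=3.5)
cv2.imwrite("pics/s1.png",a);cv2.imwrite("pics/t1.png",b[:600])
```

```text
t 2.73 tcp [ 0.4066 -0.1282  0.2077] F [-0.4 -0.1  0.4] grip 0.0002
R [[-0.004, 0.9, 0.436], [-0.006, 0.436, -0.9], [-1.0, -0.007, 0.004]] delta tool [-0.0053  0.0017 -0.0011]
```

View pics/s1.png

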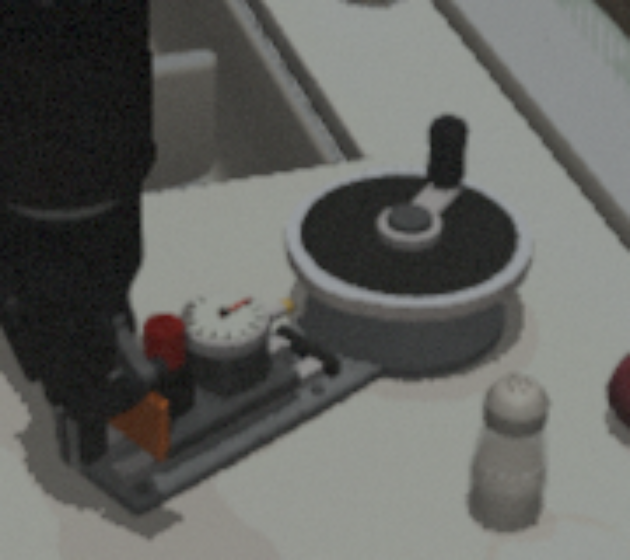

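View pics/t1.png

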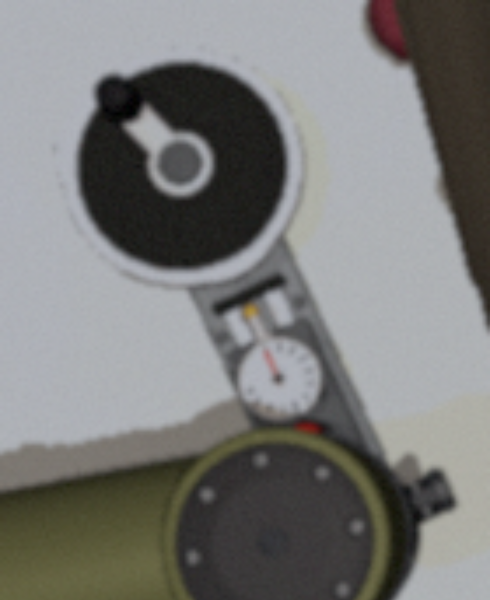

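send_rows --pt "0 -0.008 0.005 0 0 0 0" --pt "0 0 0.005 0 0 0 0" --pt "0 0 0.004 0 0 0 0" --pt "0 0 0.004 0 0 0 0" --pt "0 0 0.004 0 0 0 0" --pt "0 0 0.004 0 0 0 0"

```text
t: 3.58
tcp_pos: [0.4339, -0.1155, 0.2277]
ee_rot: [0.865, 1.378, -0.869]
contact_force: [-5.8, -1.4, 4.3]
grip_width: -0.0
```

send_rows --pt "0 0 0.004 0 0 0 0" --pt "0 0 0.004 0 0 0 0" --pt "0 0 0.004 0 0 0 0"

```text
t: 3.95
tcp_pos: [0.4437, -0.111, 0.2278]
ee_rot: [0.86, 1.383, -0.876]
contact_force: [-5.4, -0.8, 3.8]
grip_width: 0.0001
```

Run:
```python
from h import *
to([.45,-.108,.2157])
s=viewer.camera("side")
a=cv2.resize(s[120:280,220:400],None,fx=3.5,fy=3.5)
cv2.imwrite("pics/s2.png",a)
```

```text
t 3.95 tcp [ 0.4437 -0.111   0.2278] F [-5.4 -0.8  3.8] grip 0.0001
R [[0.001, 0.899, 0.438], [-0.012, 0.438, -0.899], [-1.0, -0.005, 0.011]] delta tool [ 0.0121  0.007  -0.0001]
```

View pics/s2.png

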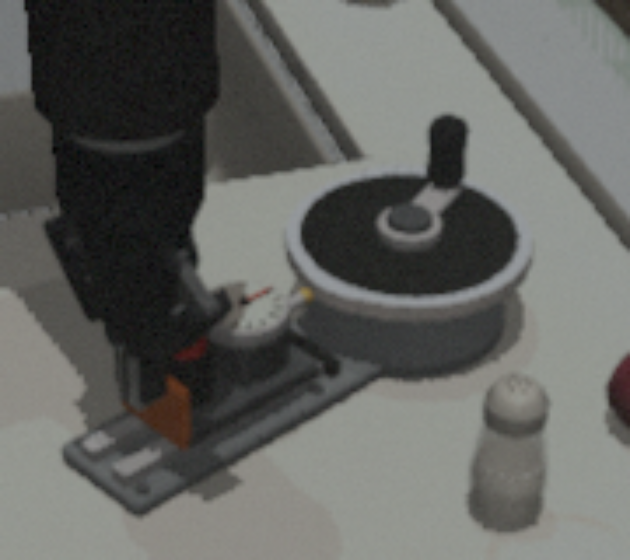

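send_rows --pt "0 0.002 0.004 0 0 0 0" --pt "0 0 0.003 0 0 0 0"

```text
t: 4.25
tcp_pos: [0.4496, -0.1086, 0.2258]
ee_rot: [0.857, 1.385, -0.881]
contact_force: [-7.5, -1.4, 5.3]
grip_width: -0.0002
```

send_rows --pt "0 0 0.003 0 0 0 0"

```text
t: 4.38
tcp_pos: [0.4517, -0.1077, 0.2258]
ee_rot: [0.855, 1.387, -0.884]
contact_force: [-7.6, -2.1, 5.5]
grip_width: 0.0002
```

send_rows --pt "0 0 0.003 0 0 0 0"

```text
t: 4.5
tcp_pos: [0.4532, -0.1071, 0.2258]
ee_rot: [0.851, 1.391, -0.889]
contact_force: [-15.0, -4.0, 11.4]
grip_width: -0.0003
```

send_rows --pt "0 0 0 0 0 0 0"

```text
t: 4.62
tcp_pos: [0.453, -0.1073, 0.2257]
ee_rot: [0.851, 1.392, -0.89]
contact_force: [0.7, 0.4, 0.2]
grip_width: -0.0001
```

Run:
```python
from h import *
st()
s=viewer.camera("side")
a=cv2.resize(s[170:260,240:360],None,fx=6.5,fy=6.5,interpolation=cv2.INTER_CUBIC)
cv2.imwrite("pics/s3.png",a)
```

```text
t 4.62 tcp [ 0.453  -0.1073  0.2257] F [0.7 0.4 0.2] grip -0.0001
```

View pics/s3.png

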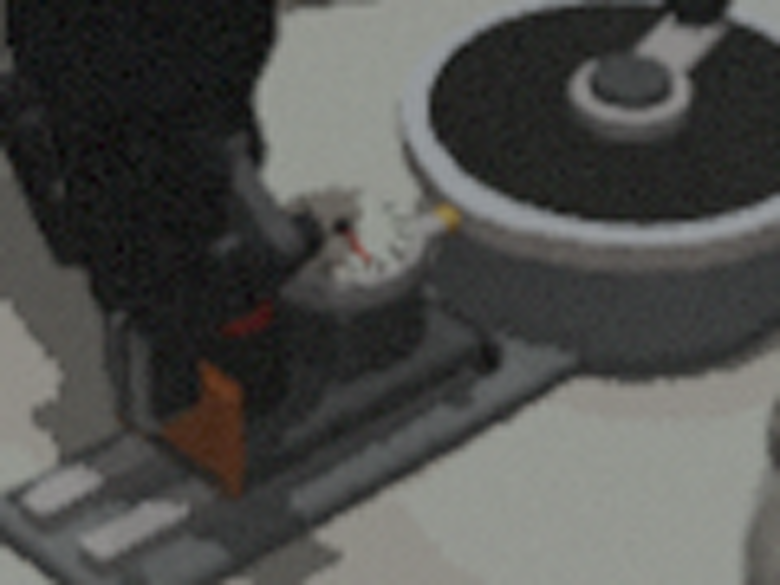

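send_rows --pt "0 0 0.002 0 0 0 0" --pt "0 0 0.002 0 0 0 0"

```text
t: 4.92
tcp_pos: [0.4548, -0.1067, 0.2255]
ee_rot: [0.846, 1.397, -0.898]
contact_force: [-12.0, -2.0, 8.6]
grip_width: 0.0001
```

send_rows --pt "0 0 0.003 0 0 0 0"

```text
t: 5.05
tcp_pos: [0.456, -0.1062, 0.2255]
ee_rot: [0.842, 1.401, -0.904]
contact_force: [-17.5, -3.4, 10.6]
grip_width: 0.0001
```

Run:
```python
from h import *
s,R=st();print(R.round(3))
s=viewer.camera("side")
a=cv2.resize(s[170:260,240:360],None,fx=6.5,fy=6.5,interpolation=cv2.INTER_CUBIC)
cv2.imwrite("pics/s4.png",a)
```

```text
t 5.05 tcp [ 0.456  -0.1062  0.2255] F [-17.5  -3.4  10.6] grip 0.0001
[[-0.03   0.9    0.435]
 [-0.025  0.435 -0.9  ]
 [-0.999 -0.038  0.01 ]]
```

View pics/s4.png

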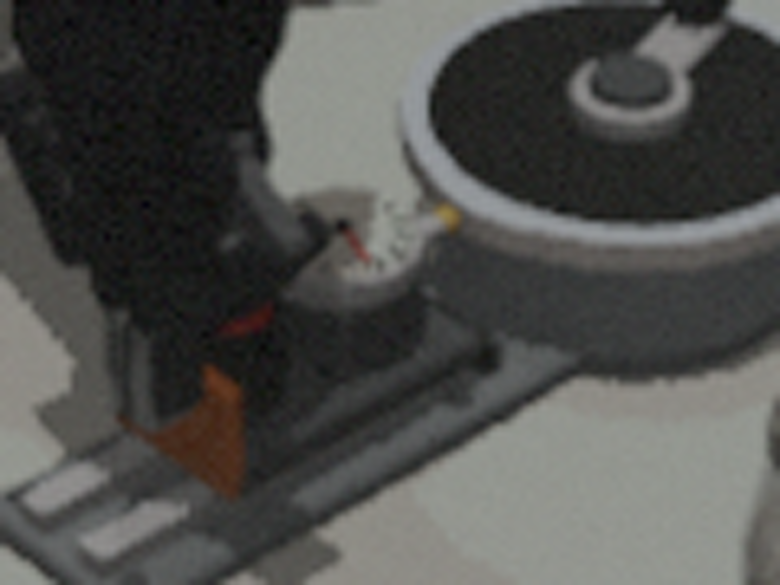

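send_rows --pt "0 0 -0.012 0 0 0 0" --pt "0 0 -0.02 0 0 0.003 0.012" --pt "0 -0.04 -0.01 0 0 0 0" --pt "0.6 -0.06 0 0 0 0 0" --pt "0.6 -0.03 0 0 0 0 0" --pt "0.6 0 0 0 0 0 0"

```text
t: 5.85
tcp_pos: [0.4162, -0.1249, 0.3592]
ee_rot: [0.875, 1.387, -0.866]
contact_force: [-0.5, -0.0, -0.5]
grip_width: 0.0514
```

```bash
cat >> h.py <<'E'
def needle(n,im,c0,tag=None):
    # red pixels near dial, back-projected on z=.077; c0 dial centre
    h=cv2.cvtColor(im,cv2.COLOR_BGR2HSV)
    m=((h[...,0]<8)|(h[...,0]>170))&(h[...,1]>70)&(h[...,2]>50)
    v,u_=np.nonzero(m);P=np.array([plane(n,a,b,.077)[:2] for a,b in zip(u_,v) if np.linalg.norm(plane(n,a,b,.077)[:2]-c0)<.024])
    if len(P)==0: print("no needle");return
    d=P-c0; w=d.sum(0)
    a=np.degrees(np.arctan2(w[1],w[0])); ang=(25.7-a)%360
    print(n,"npx",len(P),"needle cw deg",round(ang,1),"mm",round(ang/27,2), "mean offset mm",(d.mean(0)*1e3).round(1))
def seen(tag,box=(235,140,385,260)):
    s=viewer.camera("side");c=DIAL;needle("side",s,c)
    x0,y0,x1,y1=box;crop(s,x0,y0,x1,y1,5,f"pics/{tag}.png")
DIAL=np.array([.527,-.0685])
E
python3 - <<'E'
from h import *
s,R=st();print(R.round(3))
s=viewer.camera("side");t=viewer.camera("top")
crop(s,235,140,385,260,5,"pics/s5.png");crop(t,180,155,300,310,3.8,"pics/t5.png")
to([.667,.012,.34])
E
```

```text
t 5.85 tcp [ 0.4162 -0.1249  0.3592] F [-0.5 -0.  -0.5] grip 0.0514
[[ 0.005  0.9    0.436]
 [ 0.003  0.436 -0.9  ]
 [-1.     0.006 -0.001]]
t 5.95 tcp [ 0.4159 -0.1248  0.3564] F [-0.  -1.3 -0.1] grip 0.0514
R [[0.001, 0.9, 0.436], [0.003, 0.436, -0.9], [-1.0, 0.002, -0.003]] delta tool [ 0.017   0.2855 -0.0136]
```

View pics/s5.png

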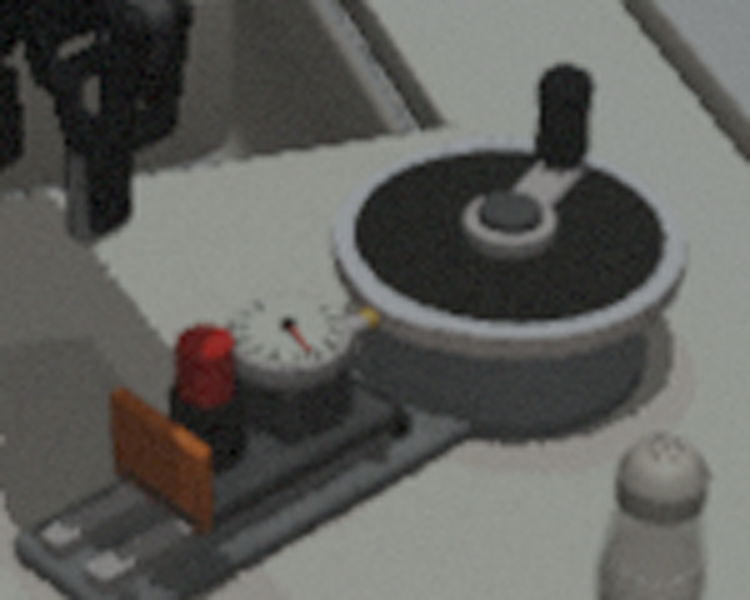

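View pics/t5.png

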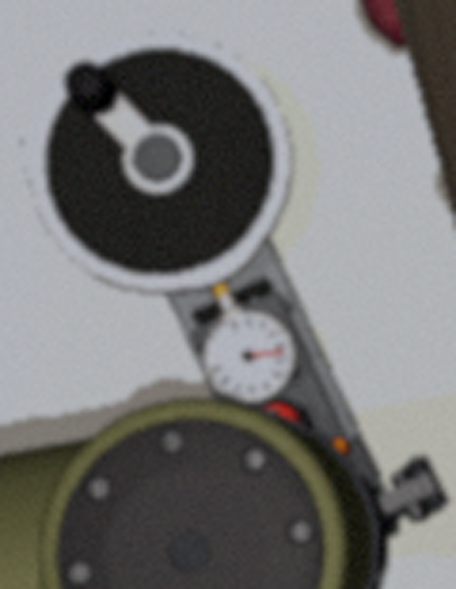

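send_rows --pt "0.8 0 0.057 -0.003 0 0 0" --pt "0.8 0.002 0.057 -0.003 0 0 0" --pt "0.8 0.005 0.057 -0.003 0 0 0" --pt "0.8 0.005 0.057 -0.003 0 0 0" --pt "0.8 0.005 0.05 -0.002 0 0 0" --pt "0.8 0 0 0 0 0 0"

```text
t: 6.7
tcp_pos: [0.6661, 0.0137, 0.3268]
ee_rot: [0.87, 1.4, -0.876]
contact_force: [-0.7, -0.1, -1.2]
grip_width: 0.0679
```

Run:
```python
from h import *
s,R=st();print(R.round(3),manip.state()["q"].round(2))
s=viewer.camera("side");t=viewer.camera("top")
crop(s,235,80,385,260,3.3,"pics/s6.png");crop(t,150,105,300,280,3.4,"pics/t6.png")
to([.667,.012,.256])
```

```text
t 6.7 tcp [0.6661 0.0137 0.3268] F [-0.7 -0.1 -1.2] grip 0.0679
[[-0.011  0.9    0.435]
 [ 0.003  0.435 -0.9  ]
 [-1.    -0.009 -0.007]] [ 0.32  0.22  0.15 -0.01 -1.5   1.7 ]
t 6.8 tcp [0.6644 0.0121 0.3304] F [-1.   0.2  1.2] grip 0.0684
R [[-0.007, 0.901, 0.434], [0.003, 0.434, -0.901], [-1.0, -0.005, -0.006]] delta tool [0.0744 0.0026 0.0016]
```

View pics/s6.png

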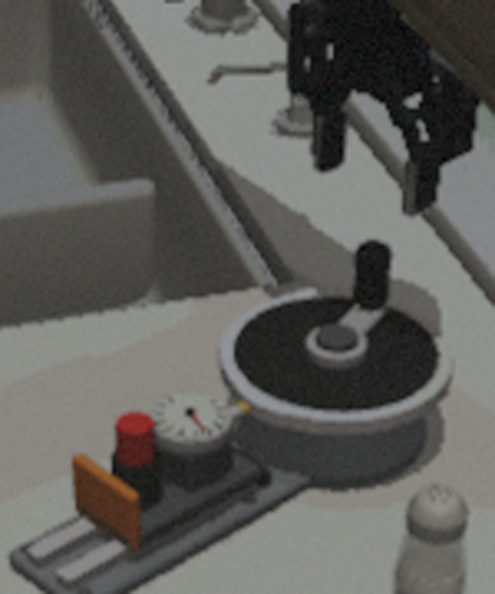

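View pics/t6.png

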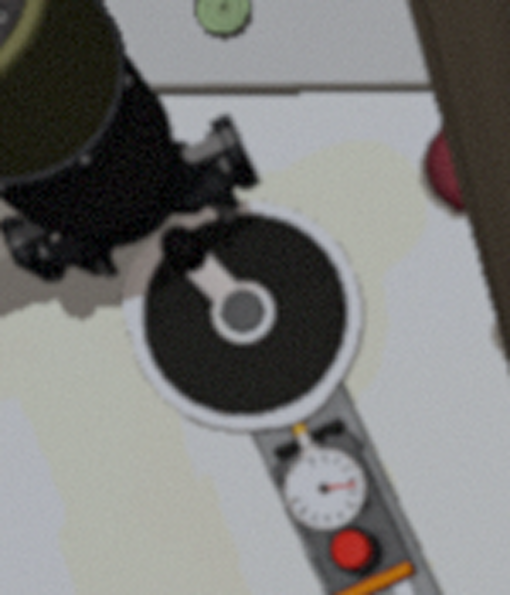

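send_rows --pt "0.8 0.04 0.002 0.001 0 0 0" --pt "0.8 0.03 0 0 0 0 0" --pt "0.8 0.003 0 0 0 0 0"

```text
t: 7.18
tcp_pos: [0.664, 0.0102, 0.2594]
ee_rot: [0.876, 1.391, -0.871]
contact_force: [0.3, 0.1, -0.9]
grip_width: 0.0679
```

Run:
```python
from h import *
s=viewer.camera("side");t=viewer.camera("top")
crop(s,235,80,385,260,3.3,"pics/s7.png")
to([.667,.012,.256])
for c in ([.527,-.0685],[.5255,-.0695]):
  needle("side",s,np.array(c));needle("top",t,np.array(c))
```

```text
t 7.28 tcp [0.6649 0.0104 0.2621] F [-0.1 -0.3  0.8] grip 0.0681
R [[0.003, 0.901, 0.433], [0.004, 0.433, -0.901], [-1.0, 0.005, -0.003]] delta tool [ 0.0061  0.0026 -0.0005]
side npx 6 needle cw deg 143.5 mm 5.31 mean offset mm [ -6.7 -12.7]
no needle
side npx 6 needle cw deg 139.6 mm 5.17 mean offset mm [ -5.2 -11.7]
no needle
```

View pics/s7.png

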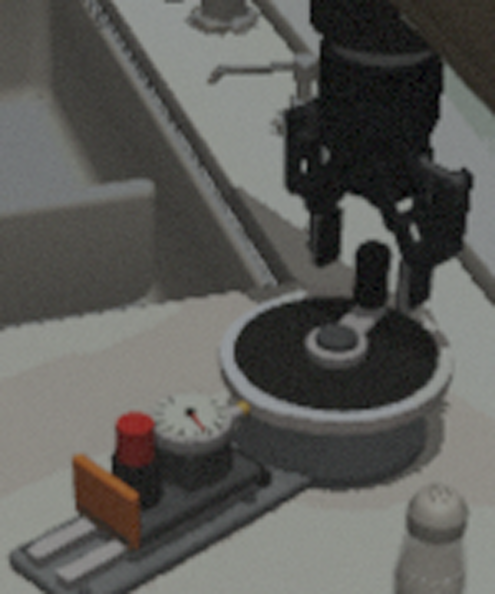

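send_rows --pt "0 0.005 0.001 0 0 0 0" --pt "0 0 0 0 0 0 0" --pt "0 0 0 0 0 0 0" --pt "0 0 0 0 0 0 0" --pt "0 0 0 0 0 0 0" --force 20

```text
t: 7.9
tcp_pos: [0.6661, 0.0111, 0.2614]
ee_rot: [0.88, 1.384, -0.864]
contact_force: [-0.1, 0.7, -0.6]
grip_width: 0.0229
```

Run:
```python
from h import *
st()
for n,a,b in (("side",(292.6,204.5),(295.6,210.3)),("top",(245.3,248.5),(253.5,247.6))):
  p,q=plane(n,*a,.077),plane(n,*b,.077);d=q-p
  an=(25.7-np.degrees(np.arctan2(d[1],d[0])))%360;print(n,p.round(4),q.round(4),an,an/27)
s=viewer.camera("side");t=viewer.camera("top")
h=cv2.cvtColor(s,cv2.COLOR_BGR2HSV);print(h[202:213,290:300].tolist())
h=cv2.cvtColor(t,cv2.COLOR_BGR2HSV);print(h[246:250,243:256].tolist())
```

```text
t 7.9 tcp [0.6661 0.0111 0.2614] F [-0.1  0.7 -0.6] grip 0.0229
side [ 0.5196 -0.0728  0.077 ] [ 0.5196 -0.0931  0.077 ] 115.68828379362229 4.28475125161564
top [ 0.5189 -0.0712  0.077 ] [ 0.5207 -0.0887  0.077 ] 109.72855226934502 4.064020454420186
[[[45, 14, 148], [51, 12, 145], [49, 14, 148], [45, 14, 148], [45, 14, 148], [41, 14, 147], [41, 14, 145], [45, 11, 145], [48, 9, 140], [43, 14, 127]], [[47, 12, 144], [40, 12, 126], [47, 16, 109], [45, 13, 121], [41, 15, 137], [45, 14, 146], [45, 14, 147], [49, 14, 149], [50, 10, 146], [45, 14, 142]], [[47, 17, 137], [50, 9, 85], [10, 20, 38], [23, 14, 74], [48, 11, 120], [45, 14, 148], [47, 12, 145], [47, 12, 148], [47, 15, 150], [47, 16, 145]], [[41, 15, 135], [30, 15, 85], [178, 84, 58], [3, 116, 97], [6, 42, 129], [45, 14, 149], [47, 12, 146], [45, 14, 147], [43, 12, 148], [45, 14, 147]], [[43, 12, 144], [48, 10, 128], [15, 24, 108], [2, 135, 108], [6, 68, 143], [50, 10, 147], [45, 10, 147], [45, 14, 147], [47, 16, 148], [47, 15, 149]], [[45, 14, 147], [51, 12, 148], [38, 7, 139], [9, 47, 125], [4, 94, 133], [11, 29, 142], [50, 10, 1
[... 914 characters left out ...]
13, 180], [124, 10, 177], [133, 11, 157], [140, 10, 150], [129, 11, 160], [120, 9, 169]], [[113, 12, 165], [116, 13, 138], [135, 8, 124], [171, 24, 148], [173, 36, 168], [175, 36, 172], [175, 32, 174], [173, 33, 172], [175, 39, 169], [176, 54, 162], [177, 41, 160], [166, 20, 162], [120, 6, 172]], [[120, 8, 150], [138, 13, 100], [178, 36, 84], [178, 69, 130], [0, 74, 161], [179, 71, 162], [1, 64, 160], [0, 66, 159], [1, 75, 157], [1, 72, 159], [1, 53, 158], [174, 22, 163], [130, 9, 165]], [[120, 11, 160], [140, 6, 118], [176, 20, 100], [174, 31, 131], [176, 38, 159], [176, 33, 163], [176, 23, 158], [175, 29, 161], [176, 26, 160], [176, 24, 150], [165, 14, 146], [130, 5, 158], [113, 12, 167]]]
```

send_rows --pt "0 0 -0.0026 -0.007 0 0 0" --pt "0 0 -0.0036 -0.0066 0 0 0" --pt "0 0 -0.0046 -0.0059 0 0 0"

```text
t: 8.38
tcp_pos: [0.6495, 0.0239, 0.2614]
ee_rot: [0.884, 1.377, -0.861]
contact_force: [5.4, 0.3, -1.9]
grip_width: 0.0228
```

```bash
cat >> h.py <<'E'
def read(n,im,c):
    h=cv2.cvtColor(im,cv2.COLOR_BGR2HSV).astype(float)
    red=((h[...,0]<14)|(h[...,0]>165))
    w=np.where(red,np.clip(h[...,1]-35,0,None),0)
    cu=proj(n,[c[0],c[1],.077]);V=np.zeros(2);N=0
    for v in range(int(cu[1])-14,int(cu[1])+15):
        for u_ in range(int(cu[0])-14,int(cu[0])+15):
            if w[v,u_]>0:
                p=plane(n,u_,v,.077)[:2]-c;r=np.linalg.norm(p)
                if .003<r<.0195: V+=p*w[v,u_];N+=1
    if not N: print(n,"none");return None
    a=(25.7-np.degrees(np.arctan2(V[1],V[0])))%360
    print(n,"px",N,"deg",round(a,1),"mm",round(a/27,2));return a/27
DC={"side":np.array([.5196,-.0728]),"top":np.array([.5189,-.0712])}
def look(tag=None):
    s,R=st();p=s["tcp_pos"][:2]-[.633,-.018];print("phi",np.degrees(np.arctan2(p[1],p[0])).round(1),"rad mm",(np.linalg.norm(p)*1e3).round(1),"down",R[:,0].round(3),"ydir",np.degrees(np.arctan2(R[1,1],R[0,1])).round(1))
    a=viewer.camera("side");read("side",a,DC["side"]);b=viewer.camera("top");read("top",b,DC["top"])
    if tag: crop(a,235,80,385,260,3.3,f"pics/s{tag}.png");crop(b,150,105,300,280,3.4,f"pics/t{tag}.png")
E
python3 - <<'E'
from h import *
look("8")
E
```

```text
t 8.38 tcp [0.6495 0.0239 0.2614] F [ 5.4  0.3 -1.9] grip 0.0228
phi 68.5 rad mm 45.0 down [ 0.017  0.006 -1.   ] ydir 25.6
side px 19 deg 45.3 mm 1.68
top px 13 deg 40.9 mm 1.51
```

View pics/s8.png

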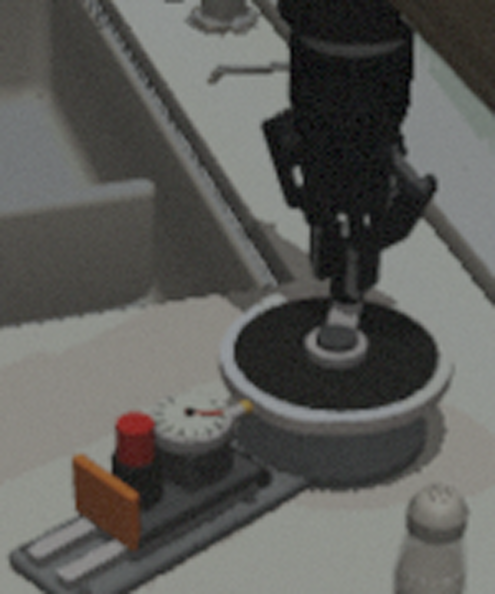

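View pics/t8.png

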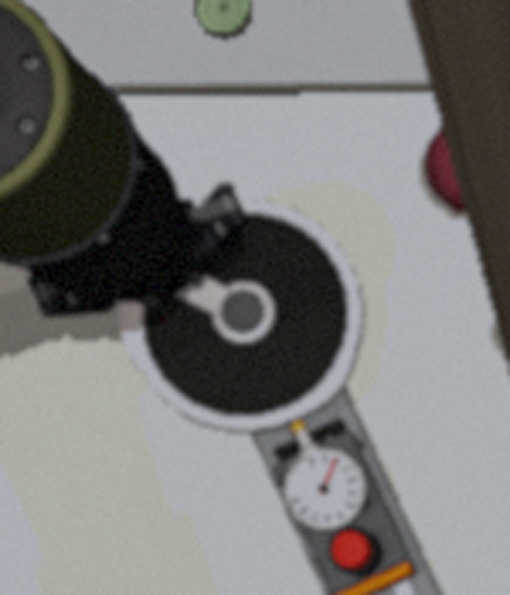

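send_rows --pt "0 0 0.0047 0.0059 0 0 -0.005" --pt "0 0 0.0037 0.0065 0 0 0" --pt "0 0 0.0026 0.007 0 0 0" --pt "0 0 0.0015 0.0073 0 0 0" --pt "0 0 0.0003 0.0075 0 0 0"

```text
t: 9.1
tcp_pos: [0.6748, 0.0015, 0.2614]
ee_rot: [0.87, 1.398, -0.872]
contact_force: [-2.2, 2.8, 0.3]
grip_width: 0.0229
```

Run:
```python
from h import *
look()
```

```text
t 9.1 tcp [0.6748 0.0015 0.2614] F [-2.2  2.8  0.3] grip 0.0229
phi 25.0 rad mm 46.2 down [-0.008  0.004 -1.   ] ydir 25.9
side px 13 deg 85.5 mm 3.17
top px 12 deg 66.6 mm 2.46
```

send_rows --pt "0 0 -0.0007 0.0075 0 0 0" --pt "0 0 -0.0018 0.0073 0 0 0" --pt "0 0 -0.0029 0.0069 0 0 0" --pt "0 0 -0.004 0.0064 0 0 0"

```text
t: 9.7
tcp_pos: [0.6783, -0.0295, 0.2614]
ee_rot: [0.87, 1.4, -0.873]
contact_force: [-4.5, 6.3, 2.4]
grip_width: 0.0225
```

Run:
```python
from h import *
look()
```

```text
t 9.7 tcp [ 0.6783 -0.0295  0.2614] F [-4.5  6.3  2.4] grip 0.0225
phi -14.3 rad mm 46.7 down [-0.01   0.004 -1.   ] ydir 25.9
side px 19 deg 44.2 mm 1.64
top px 11 deg 39.9 mm 1.48
```

send_rows --pt "0 0 -0.0049 0.0057 0 0 0" --pt "0 0 -0.0057 0.0048 0 0 0" --pt "0 0 -0.0064 0.0039 0 0 0" --pt "0 0 -0.007 0.0028 0 0 0"

```text
t: 10.3
tcp_pos: [0.6637, -0.0548, 0.2614]
ee_rot: [0.872, 1.404, -0.869]
contact_force: [-0.8, 7.5, 0.1]
grip_width: 0.0227
```

Run:
```python
from h import *
look("9")
```

```text
t 10.3 tcp [ 0.6637 -0.0548  0.2614] F [-0.8  7.5  0.1] grip 0.0227
phi -50.2 rad mm 47.9 down [-0.01   0.009 -1.   ] ydir 26.0
side px 19 deg 44.6 mm 1.65
top px 11 deg 40.2 mm 1.49
```

View pics/s9.png

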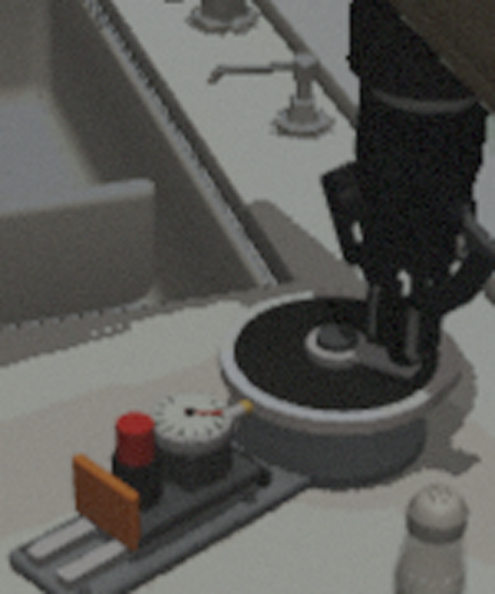

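send_rows --pt "0 0 -0.0074 0.0012 0 0 0" --pt "0 0 -0.0075 0.0001 0 0 0" --pt "0 0 -0.0074 -0.0011 0 0 0" --pt "0 0 -0.0072 -0.0023 0 0 0"

```text
t: 10.9
tcp_pos: [0.6362, -0.0669, 0.2614]
ee_rot: [0.875, 1.4, -0.866]
contact_force: [4.0, 2.4, -2.2]
grip_width: 0.0226
```

Run:
```python
from h import *
look()
```

```text
t 10.9 tcp [ 0.6362 -0.0669  0.2614] F [ 4.   2.4 -2.2] grip 0.0226
phi -86.2 rad mm 49.0 down [-0.005  0.009 -1.   ] ydir 26.0
side px 19 deg 44.8 mm 1.66
top px 11 deg 40.8 mm 1.51
```

send_rows --pt "0 0 -0.0067 -0.0033 0 0 0" --pt "0 0 -0.0061 -0.0044 0 0 0" --pt "0 0 -0.0053 -0.0053 0 0 0" --pt "0 0 -0.0045 -0.006 0 0 0"

```text
t: 11.5
tcp_pos: [0.6056, -0.0601, 0.2615]
ee_rot: [0.874, 1.399, -0.868]
contact_force: [5.1, 1.1, -3.4]
grip_width: 0.0226
```

Run:
```python
from h import *
look("10")
```

```text
t 11.5 tcp [ 0.6056 -0.0601  0.2615] F [ 5.1  1.1 -3.4] grip 0.0226
phi -123.0 rad mm 50.2 down [-0.005  0.008 -1.   ] ydir 25.9
side px 19 deg 45.1 mm 1.67
top px 11 deg 40.6 mm 1.5
```

send_rows --pt "0 0 -0.0034 -0.0067 0 0 0" --pt "0 0 -0.0023 -0.0071 0 0 0" --pt "0 0 -0.0012 -0.0074 0 0 0" --pt "0 0 0 -0.0075 0 0 0"

```text
t: 12.1
tcp_pos: [0.5859, -0.0367, 0.2615]
ee_rot: [0.874, 1.398, -0.869]
contact_force: [7.8, -3.5, -7.0]
grip_width: 0.0229
```

Run:
```python
from h import *
look("11")
```

```text
t 12.1 tcp [ 0.5859 -0.0367  0.2615] F [ 7.8 -3.5 -7. ] grip 0.0229
phi -158.4 rad mm 50.7 down [-0.005  0.007 -1.   ] ydir 25.9
side px 17 deg 62.8 mm 2.33
top px 13 deg 73.8 mm 2.73
```

View pics/s11.png

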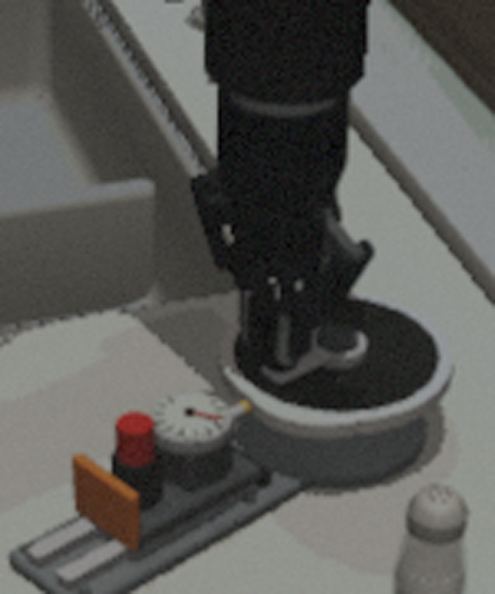

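send_rows --pt "0 0 0.0011 -0.0074 0 0 0" --pt "0 0 0.0023 -0.0072 0 0 0"

```text
t: 12.45
tcp_pos: [0.5825, -0.0229, 0.2615]
ee_rot: [0.872, 1.395, -0.871]
contact_force: [7.8, -6.4, -6.5]
grip_width: 0.0227
```

Run:
```python
from h import *
look("12")
```

```text
t 12.45 tcp [ 0.5825 -0.0229  0.2615] F [ 7.8 -6.4 -6.5] grip 0.0227
phi -174.4 rad mm 50.7 down [-0.004  0.003 -1.   ] ydir 25.8
side px 14 deg 185.6 mm 6.87
top px 12 deg 196.0 mm 7.26
```

View pics/s12.png

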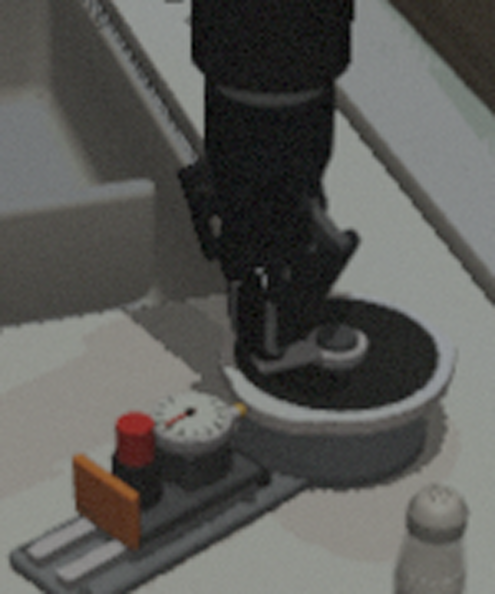

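send_rows --pt "0 0 0.0013 -0.0034 0 0 0"

```text
t: 12.68
tcp_pos: [0.5822, -0.0192, 0.2615]
ee_rot: [0.872, 1.395, -0.871]
contact_force: [7.5, -6.7, -6.6]
grip_width: 0.0226
```

Run:
```python
from h import *
look("13")
```

```text
t 12.68 tcp [ 0.5822 -0.0192  0.2615] F [ 7.5 -6.7 -6.6] grip 0.0226
phi -178.7 rad mm 50.8 down [-0.004  0.003 -1.   ] ydir 25.8
side px 16 deg 200.1 mm 7.41
top px 11 deg 208.9 mm 7.74
```

send_rows --pt "0 0 0.0014 -0.0026 0 0 0"

```text
t: 12.9
tcp_pos: [0.5823, -0.0167, 0.2615]
ee_rot: [0.871, 1.394, -0.873]
contact_force: [5.7, -6.6, -4.6]
grip_width: 0.023
```

Run:
```python
from h import *
look("14")
```

```text
t 12.9 tcp [ 0.5823 -0.0167  0.2615] F [ 5.7 -6.6 -4.6] grip 0.023
phi 178.5 rad mm 50.8 down [-0.004  0.001 -1.   ] ydir 25.8
side px 18 deg 204.6 mm 7.58
top px 14 deg 209.5 mm 7.76
```

send_rows --pt "0 0 0 0 0 0 0" --pt "0.5 0 0 0 0 0 0" --pt "0.5 0 0 0 0 0 0" --pt "0.5 0 0 0 0 0 0" --pt "0.5 0 0 0 0 0 0"

```text
t: 13.62
tcp_pos: [0.5813, -0.0166, 0.2625]
ee_rot: [0.87, 1.395, -0.874]
contact_force: [-0.5, 0.8, 0.5]
grip_width: 0.0426
```

Run:
```python
from h import *
look("15")
```

```text
t 13.62 tcp [ 0.5813 -0.0166  0.2625] F [-0.5  0.8  0.5] grip 0.0426
phi 178.5 rad mm 51.7 down [-0.006  0.001 -1.   ] ydir 25.8
side px 18 deg 206.1 mm 7.63
top px 14 deg 209.9 mm 7.77
```

View pics/s15.png

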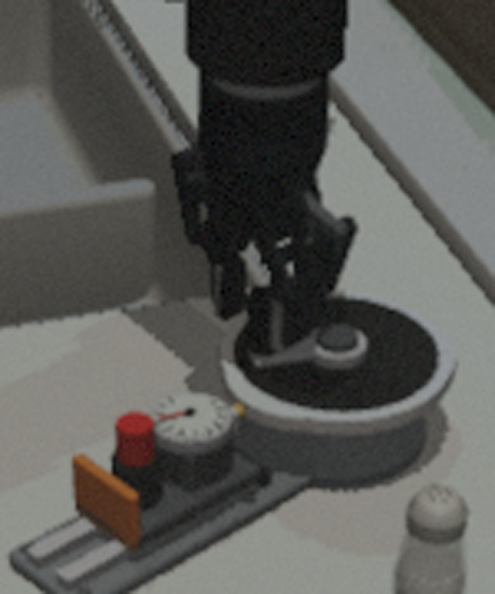

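send_rows --pt "0.5 -0.05 0 0 0 0 0" --pt "0.5 -0.04 0 0 0 0 0" --pt "0 0 -0.03 0 0 0 0"

```text
t: 14.1
tcp_pos: [0.5551, -0.0295, 0.3539]
ee_rot: [0.867, 1.398, -0.876]
contact_force: [-0.3, -0.2, -0.8]
grip_width: 0.0259
```

Run:
```python
from h import *
a=viewer.camera("side");b=viewer.camera("top");read("side",a,DC["side"]);read("top",b,DC["top"])
crop(a,245,180,325,240,9,"pics/s16.png");crop(b,225,225,285,295,8,"pics/t16.png")
to([.48,-.0914,.3])
```

```text
side px 17 deg 206.4 mm 7.64
top px 14 deg 209.9 mm 7.77
t 14.2 tcp [ 0.5532 -0.0305  0.3524] F [ 0.8 -0.3 -0.1] grip 0.0103
R [[-0.012, 0.9, 0.435], [-0.0, 0.435, -0.9], [-1.0, -0.011, -0.005]] delta tool [ 0.0533 -0.0918  0.0233]
```

View pics/s16.png

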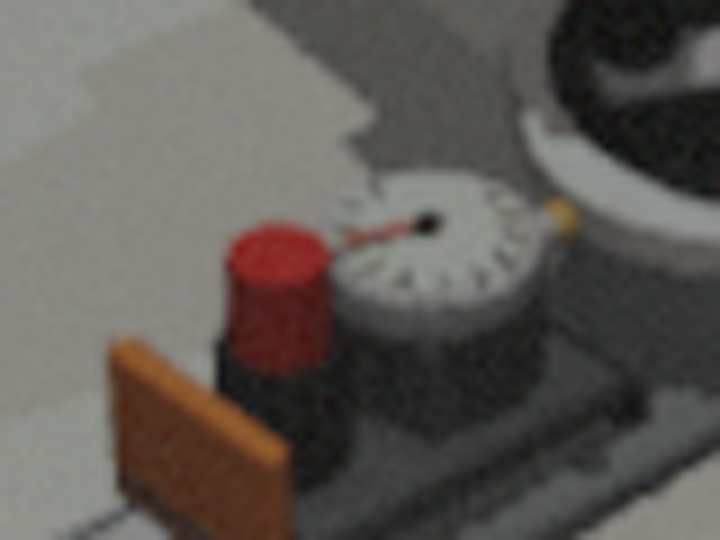

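View pics/t16.png

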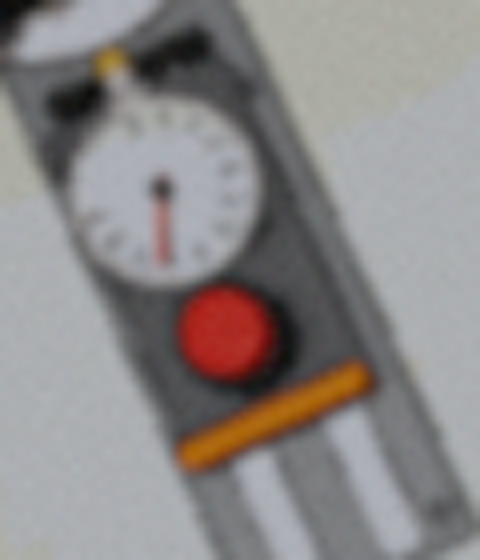

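Run:
```python
from h import *
p,e=tri((275.8,208.2),(253.2,266.1));print(p,e)
print(plane("side",275.8,208.2,.09),plane("top",253.2,266.1,.09))
to([p[0],p[1],.285])
```

```text
[ 0.48082722 -0.08971239  0.08785303] 0.00023820989537546208
[ 0.48020162 -0.09260983  0.09      ] [ 0.48059325 -0.08995639  0.09      ]
t 14.2 tcp [ 0.5532 -0.0305  0.3524] F [ 0.8 -0.3 -0.1] grip 0.0103
R [[-0.012, 0.9, 0.435], [-0.0, 0.435, -0.9], [-1.0, -0.011, -0.005]] delta tool [ 0.0683 -0.0902  0.0222]
```

send_rows --pt "0 0.01 -0.045 0.012 0 -0.002 0.003" --pt "0 0.03 -0.046 0.011 0 0 0" --pt "0 0.022 0 0 0 0 0" --pt "0 0 0 0 0 0 0" --pt "0 0 0 0 0 0 0"

```text
t: 14.82
tcp_pos: [0.4797, -0.0921, 0.2895]
ee_rot: [0.869, 1.388, -0.873]
contact_force: [-0.1, -0.5, -0.1]
grip_width: 0.0003
```

Run:
```python
from h import *
a=viewer.camera("side");read("side",a,DC["side"]);crop(a,235,140,345,245,5.5,"pics/s17.png")
d=to([.4803,-.0908,.263])
```

```text
side px 23 deg 209.3 mm 7.75
t 14.88 tcp [ 0.4797 -0.092   0.2893] F [ 0.8  0.4 -0.4] grip 0.0002
R [[-0.001, 0.9, 0.436], [-0.002, 0.436, -0.9], [-1.0, -0.001, 0.001]] delta tool [ 0.0263  0.0011 -0.0009]
```

View pics/s17.png

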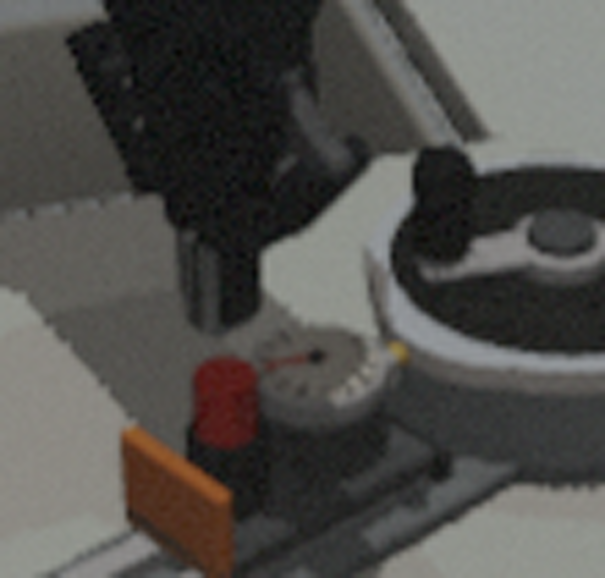

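send_rows --pt "0 0.012 0.001 0 0 0 0" --pt "0 0.008 0 0 0 0 0" --pt "0 0.003 0 0 0 0 0"

```text
t: 15.25
tcp_pos: [0.4816, -0.091, 0.2658]
ee_rot: [0.869, 1.388, -0.871]
contact_force: [-0.2, 0.5, -0.2]
grip_width: -0.0002
```

send_rows --pt "0 0.004 0 0 0 0 0" --pt "0 0.003 0 0 0 0 0"

```text
t: 15.5
tcp_pos: [0.4817, -0.0909, 0.2589]
ee_rot: [0.869, 1.388, -0.871]
contact_force: [-1.7, 0.6, 3.3]
grip_width: 0.0
```

send_rows --pt "0 0.003 0 0 0 0 0"

```text
t: 15.62
tcp_pos: [0.4817, -0.0909, 0.2563]
ee_rot: [0.869, 1.388, -0.871]
contact_force: [-1.6, 2.1, 4.2]
grip_width: 0.0001
```

send_rows --pt "0 0.002 0 0 0 0 0"

```text
t: 15.75
tcp_pos: [0.4817, -0.091, 0.2553]
ee_rot: [0.868, 1.387, -0.871]
contact_force: [-6.2, 2.8, 13.5]
grip_width: 0.0002
```

send_rows --pt "0 0.002 0 0 0 0 0"

```text
t: 15.88
tcp_pos: [0.4817, -0.0909, 0.2553]
ee_rot: [0.868, 1.386, -0.87]
contact_force: [-9.6, 5.1, 16.2]
grip_width: -0.0001
```

send_rows --pt "0 -0.004 0 0 0 0 0" --pt "0 -0.006 0 0 0 0 0" --pt "0 -0.03 0 0 0 0 0" --pt "0 -0.06 0 0 0 0 0" --pt "0 -0.03 -0.03 0 0 0 0" --pt "0 0 -0.03 0 0 0 0" --pt "0 0 0 0 0 0 0"

```text
t: 16.75
tcp_pos: [0.4263, -0.1176, 0.3887]
ee_rot: [0.869, 1.386, -0.87]
contact_force: [-0.1, -0.5, 0.2]
grip_width: -0.0002
```

Run:
```python
from h import *
look("18")
a=viewer.camera("side");crop(a,235,140,345,245,5.5,"pics/s18b.png")
```

```text
t 16.75 tcp [ 0.4263 -0.1176  0.3887] F [-0.1 -0.5  0.2] grip -0.0002
phi -154.3 rad mm 229.5 down [ 0.003 -0.003 -1.   ] ydir 25.9
side px 17 deg 207.7 mm 7.69
top px 11 deg 214.5 mm 7.94
```

View pics/s18b.png

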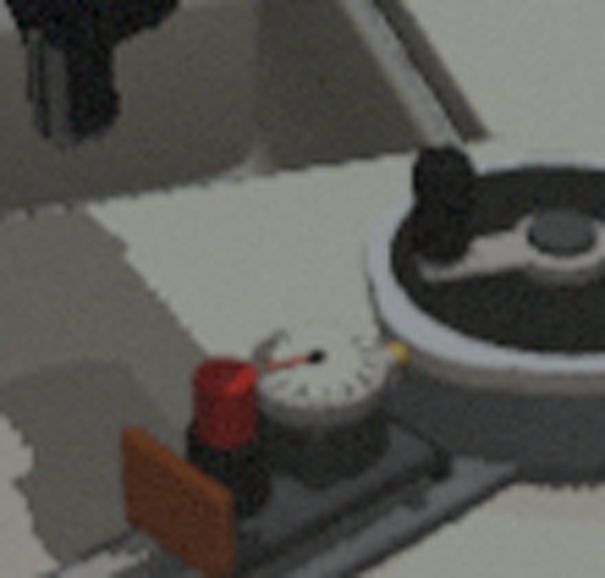

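The button is out again, the needle reads about 7.7 mm, and the arm is clear of everything.

```bash
python3 -c "
from station import manip
print(manip.close_job())"
```

```text
the job is handed in; nothing more can be done
None
```

The job is handed in: the gauge is home, the high spot is under the plunger, and the record button was pressed fully down and let go. It took about 17 s of the 72 s allowed. No verdict is reported, so what follows is from my own readings.

- **Gauge:** I pushed it by the tab until the tab stopped moving, at about 20 N. The dial then read about 1.6 mm on the plain rim, which matches home. The gauge moved only about 22 mm in the pictures, not the full 30 mm, so I assume it did not start fully back.
- **Rim:** I turned the crank through about 265° of knob positions. That found the lesser bump at about 4.1 mm and the high spot at 7.6–7.7 mm. I stopped there and let go of the knob, and the reading held. I did not turn past the high spot to see the reading fall, but it matches the stated 7.6 mm top.
- **Button:** I pressed until the button stopped going down, with a peak force of about 19.5 N, and lifted off.
- **Last check:** the needle read 7.7 mm from the side camera and 7.9 mm from the top. The button was out and the arm was clear, with about 0 N on it. I did not measure the bystanders again, but the arm never went near them.

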